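Empty the scrap scoop into the child-safe reclaim bin

TASK

Get the four dry clay scraps from the scoop into the reclaim bin behind the tilt-out hatch of the small white cabinet. The loaded scoop lies on the cabinet with its handle over the hatch, so first set it down level on the table and let go, spilling nothing; then draw the hatch out until its hidden child-safety catch stops it, press the catch's tongue down through the gap and draw the hatch fully open. Take up the scoop again, tip the scraps out over its open edge into the bin, and put the empty scoop back flat on the table, leaving the hatch open and everything else where it was.

Things in the scene. Friction and masses are not known exactly. Their poses are not given: they have to be found in the camera images.
- hinge_line (a point): white cabinet fixed on the table, 220 deep, 300 wide, 232 mm high, front to the robot. Point: middle of the hatch's hinge line, at the bottom of the cabinet's front, 20 mm above the table. x points level into the cabinet, y along the hinge to the left, z up. In this frame the cabinet spans x 0 to 220, y -150 to 150, top at z 212. A point u inside and v up the hatch lies at x = u cos a - v sin a, z = u sin a + v cos a
- hatch (a joint): angle a of the tilt-out hatch, rad: 0 shut, 0.80 fully open. It is the cabinet's front panel, 296 wide, 212 high, 14 mm thick, hinged at its lower edge (inner face on the hinge line): its top comes out towards the robot and down. Stiff (about 3 N at the handle), stays where left. Unless the catch is pressed it stops hard at about 0.25, leaving a gap of 50 mm at its top edge
- hatch_handle (a point): middle of the hatch's level steel bar handle, 11 mm thick, 130 mm long along y, 15 mm below the hatch's top edge, centre line 45 mm out from the panel's outer face (u = -59, v = 197 mm), on two posts 110 mm apart; shut fingers fit down between bar and panel (39 mm) to hook it
- catch (a joint): angle of the child-safety catch, rad: 0 sprung up, 0.5 fully down. White tongue, 30 mm wide, hinged to the middle of the hatch's inner face, 42 mm below its top edge, reaching 73 mm inwards; its 14 mm barb stops behind a strike plate under the cabinet's top. 0.25 rad of pressing (about 5 N, from above through the gap, shut fingers) frees it; keep it down until the hatch is past 0.45, pushing the hatch out meanwhile
- catch_pad (a point): the place to press on the tongue's upper face, 23 mm inwards from the hatch's inner face (u = 23, v = 170 mm with the catch up); moves with hatch and tongue. With the hatch open the tongue stands up from the panel, and a scrap tipped on the middle can lodge on it: tip to one side of it. The same fingers can push the hatch's inner face outwards
- bin (a point): centre of the frosted plastic bin on the hatch's inner face, which tilts out with it (u = 60, v = 76 mm). Inside 117 deep (x), 247 wide (y); floor at v 16, side walls up to v 141, back wall to v 121 mm. Axes: x inwards, y left, z up along the hatch. Its mouth is open from above only with the hatch tilted out; the panel above it then slopes as a chute into it. The open hatch stands 200 mm out at the handle
- scoop_grip (a point): point on the scoop's wooden handle, at half its height, 35 mm behind the pan's back lip and 26 mm above what the scoop lies on; x towards the open edge, z up. The handle is flat-sided, 22 wide, 20 high, 106 mm long, straight back from the pan. It starts out over the hatch
- scoop_edge (a point): middle of the scoop's open edge, on the floor's upper face, 4 mm above what it lies on, 155 mm ahead of scoop_grip; same axes
- scoop: the loaded scoop, 0.2 kg, 230 mm long in all: aluminium pan 120 long, 84 wide, 26 mm lips on both sides and the back, open in front. Starts on the cabinet's top. Origin: centre of the pan's underside, 95 mm ahead of scoop_grip. To set it down, the table is clear at x 0.38 to 0.58, y 0.13 to 0.42 m to the left and to the right, but for the cabinet and its open hatch
- scrap0_center (a point): centre of a scrap of bone-dry clay, a rough brick 30 x 24 x 18 mm, 21 g; starts in the scoop's pan, slides out when it is tipped steeper than about 40 degrees
- scrap1_center (a point): centre of a scrap of bone-dry clay, a stub 30 mm across, 20 mm high, 18 g; starts in the scoop's pan, slides out when it is tipped steeper than about 40 degrees
- scrap2_center (a point): centre of a scrap of bone-dry clay, a rough tile 27 x 27 x 14 mm, 16 g; starts in the scoop's pan, slides out when it is tipped steeper than about 40 degrees
- scrap3_center (a point): centre of a scrap of bone-dry clay, a knob 28 mm across, 18 mm high, 15 g; starts in the scoop's pan, slides out when it is tipped steeper than about 40 degrees
- loop_tool: ribbon loop tool, wooden handle 130 mm long and 15 mm thick with a 45 mm wire loop at its +x end; lies flat on the table in front of the cabinet, under the hatch's swing; origin on the table under the handle's middle. Leave it where it is
- wood_knife: wooden modelling knife, 170 mm long, 15 mm thick; lies flat on the table in front of the cabinet; origin on the table under its middle. Leave it where it is
- shaper: clay shaper (a brush-like tool with a rubber tip), 190 mm long, 15 mm thick; lies flat at the far right of the table; origin on the table under its middle. Leave it where it is
- roller: wooden rolling pin, 38 mm thick, 280 mm long over its handles along its own y; lies at the far left; origin on the table under its middle. Leave it where it is
- pinch_pot: small unfired clay bowl, 72 mm across and 45 mm high; stands on the cabinet's top, in the back left corner; origin at its underside's centre. Leave it where it is
- water_mug: white mug, 76 mm across and 90 mm high, to the left of the cabinet; origin at its underside's centre. Leave it where it is
- clay_ball: lump of soft grey clay, 56 mm across and 43 mm high, to the right of the cabinet; origin at its underside's centre. Leave it where it is
Not all that is in view belongs to the job. There is more than one size of the scoop; the job needs the larger.

How it is judged:
By the outcome, as a careful person would: the job done as asked, in the order asked, and still so for the second after the job is handed in, with the robot touching nothing.
It also fails if it takes over 72 s, if anything falls off the work surface, if the arm or the gripper's body presses on something with over 40 N, if the wrist force passes 120 N, or if a joint passes its speed limit or range.

ROBOT

A 6-joint arm with a two-finger parallel gripper is mounted at the origin on the work surface. World frame = base frame: x ahead of the robot, y to its left, z up, the work surface at z = 0. Lengths are in m, angles in degrees, forces in N, time in s.
With the tool pointing down it reaches from about 0.3 to 0.75 m from the base axis. Payload 8.5 kg.
Tool frame: the origin (TCP) lies at the very end of the fingers, on their centre line; the grasp point (between the pads) lies env.pinch_z behind it (env.pinch_z is the distance from the TCP to the grasp point, in m); z points along the fingers, y is the line along which they close (so a half turn about z gives the same grasp; the last joint's range is limited). The gripper opens to 85 mm and grips with 20 to 120 N. Pads are 22 mm wide; open, the fingers measure 114 mm over their backs; the gripper's body (76 mm by 85 mm) begins 54 mm behind the grasp point. The pads swing forward as they close: fully open they stand 13 mm farther back than shut.
Start: joints at [-82.007, 21.807, 74.336, -0, 83.858, -12.336], TCP at [0.191, -0.516, 0.231] pointing down, gripper open.
Joint ranges: [-178.18, 178.18], [-50.72, 133.34], [12.68, 142.11], [-81.47, 261.47], [9.98, 163.14], [-165.26, 165.26]. Speed limits (degrees/s): [136.94, 136.94, 180, 180, 180, 180].

INTERFACE

Orientations are given as a 3x3 rotation matrix whose columns are the frame's x, y, z axes.
In Python, from rig import telemetry, get_image, env gives the robot as it stands. The module is installed in compiled form; this text tells all that it offers.
- The arm moves only by the tool apply_moves, never from a script. Its argument "series" is a list of rows, each a list of 7 numbers: the shift along the tool's x, y, z in mm, then the turn, a rotation vector about the tool's x, y, z in degrees, then the opening, from 0 (shut) to 1 (fully open). A call has 1 to 12 rows; each row shifts and turns the commanded pose from where the row before left it, along the tool's axes as they then stand; what a row does not reach is not made up. A row lasts 1/8 s, in which the tool goes at most 62.5 mm and 10.7 degrees, less where a joint would pass 70% of its speed; a pose out of reach is approached as far as the arm can. A call with a gripper value outside its range is refused whole. The fingers move at their own pace and stop on an object; "grip_force" is the grip in N (left out, the last holds). Time passes only in rows, so rows that do not move let the fingers close. It gives the time, the measured TCP pose, the force, the opening and the grip force at its end, in the units of the state.
- telemetry.observe(): the state, without advancing time (a new reading comes with each control period).
- get_image(name): name is "side" or "top"; returns a dict with "frame" (420x560x3 uint8, red, green, blue), "z_map" (420x560 float32, m along the optical axis (not along the pixel's ray), 0 where there is no reading), "vertical_fov" (degrees; the focal length in pixels is half the picture's height over the tangent of half this angle, whatever the lens; pixels are square), "cx", "cy" (the principal point, pixels), "dist" ([k1, k2, p1, p2, k3] as OpenCV has them; the pictures are not rectified), "eye" and "attitude" of the camera in the world. Camera axes: x right, y up, looking along -z (the intrinsics and any distortion apply to the point x, -y, -z); pixel columns grow to the right and rows downward; lengths in m; the calibration is good to about 2 mm. A picture is of the moment at which its call begins.
- env.close_job(): hands the job in; it is judged then, once.
The state is a dict: "time_s": time; "q": joint angles; "qvel": joint speeds; "joint_efforts": joint torques, N m; "position": TCP position; "tool_rot": TCP orientation; "ft_force": force on the tool from outside, world axes, zero at the start; "wrist_torque": the same for the moment, N m; "grip_width": finger opening in m; "gripper_force": force on a finger pad.
Only numpy, scipy, OpenCV 4.12 (cv2) and the standard library are available. Lean on these libraries where they do the work, as an engineer would, in place of code of your own. Each camera call takes 0.05 s, during which the arm holds its last target. There are 200 camera calls.

## Working session

There is one attempt and no reset: what is moved stays moved. The work goes in short steps, Python scripts to look and compute and a tool call to move; the robot and the scene stay as the last step left them, time stands still between calls to the robot, and variables do not carry over. Pictures are saved under pics/ and viewed, at most 10 in all, crops included, and the job is handed in when it is done.

Besides the shell and the picture viewer there is one more tool, called after "Request:" as name(argument=value, ...) on one line, values as JSON. apply_moves: Moves the arm, as the interface text tells. Its arguments: {"type":"object","properties":{"series":{"type":"array"},"grip_force":{"type":"number"}},"required":["series"]}

```bash
mkdir -p pics; cat > h.py <<'E'
import numpy as np, cv2
from rig import telemetry, get_image, env
def cam(name):
    d=get_image(name); h=d["frame"].shape[0]
    f=h/2/np.tan(np.radians(d["vertical_fov"])/2)
    d["K"]=np.array([[f,0,d["cx"]],[0,f,d["cy"]],[0,0,1.]]); d["dist"]=np.array(d["dist"],float)
    d["R"]=np.array(d["attitude"]); d["t"]=np.array(d["eye"]); return d
def world(d,px=None):
    if px is None:
        v,u=np.mgrid[0:420,0:560]; px=np.stack([u.ravel(),v.ravel()],1)
    px=np.array(px,float)
    n=cv2.undistortPoints(px.reshape(-1,1,2),d["K"],d["dist"]).reshape(-1,2)
    z=d["z_map"][px[:,1].astype(int),px[:,0].astype(int)]
    c=np.stack([n[:,0]*z,-n[:,1]*z,-z],1)
    return c@d["R"].T+d["t"]
def save(d,name,crop=None,s=1):
    im=cv2.cvtColor(d["frame"],cv2.COLOR_RGB2BGR)
    if crop: a,b,c,e=crop; im=im[b:e,a:c]
    cv2.imwrite("pics/"+name,cv2.resize(im,None,fx=s,fy=s,interpolation=cv2.INTER_CUBIC))
E
python3 - <<'E'
from h import *
import pickle
D={}
for n in("side","top"):
    d=cam(n);D[n]=d;print(n,d["t"],d["R"].tolist(),d["vertical_fov"],d["dist"])
    W=world(d).reshape(420,560,3);np.save(n+"0.npy",W)
im=np.hstack([D["side"]["frame"],D["top"]["frame"]])
pickle.dump(D,open("d0.pkl","wb"))
save(D["side"],"side0.png",None,1.4);save(D["top"],"top0.png",None,1.4)
s=telemetry.observe();print(s,env.pinch_z)
E
```

```text
side [-0.01457598  0.57077476  1.11504363] [[-0.6924447353517773, 0.5402608187901936, -0.4781616213831432], [-0.7213549038892121, -0.5065565775835061, 0.47227908734335333], [0.012937971965980219, 0.6719513980839944, 0.7404822263190203]] 55.71904412547926 [-0.03934397  0.          0.          0.          0.        ]
top [0.49720403 0.00938944 1.21297185] [[-0.021482179282409, 0.9963086754104652, -0.08311160734291635], [-0.9997665759756815, -0.02121616723383129, 0.00408262290301285], [0.0023042428562413076, 0.08317991073420779, 0.99653188253819]] 56.2034412768408 [-0.04146529  0.          0.          0.          0.        ]
{'time_s': 0.1, 'q': array([-8.20074160e+01,  2.18399869e+01,  7.43805148e+01,  1.50041107e-03,
        8.38584561e+01, -1.23356165e+01]), 'qvel': array([ 0.03805338, -0.08766283, -0.14322534,  0.07497331, -0.09921699,
        0.02174851]), 'joint_efforts': array([ 3.89838693e-03, -4.49221838e+01, -2.31656706e+01, -1.92892626e-04,
        3.63961837e-03, -1.67580833e-05]), 'position': array([ 0.19103638, -0.51547344,  0.23074613]), 'tool_rot': array([[ 9.37719068e-01,  3.47394476e-01, -1.65829956e-04],
       [ 3.47394368e-01, -9.37718124e-01,  1.36830532e-03],
       [ 3.19839955e-04, -1.34069438e-03, -9.99999050e-01]]), 'ft_force': array([-0.23005532,  0.53555615,  0.15764825]), 'wrist_torque': array([-0.03700899, -0.02731704,  0.0392956 ]), 'gripper_force': 0.0, 'grip_width': 0.08524627310485727} 0.0187
```

View pics/side0.png

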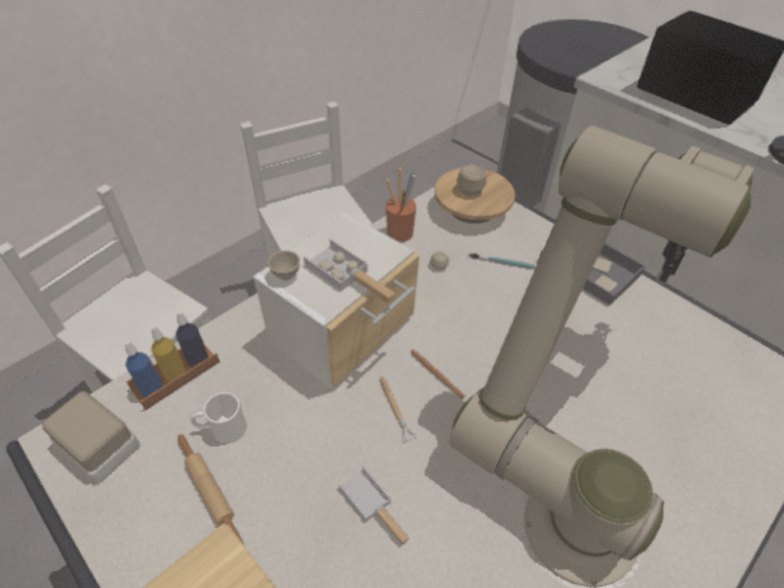

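View pics/top0.png

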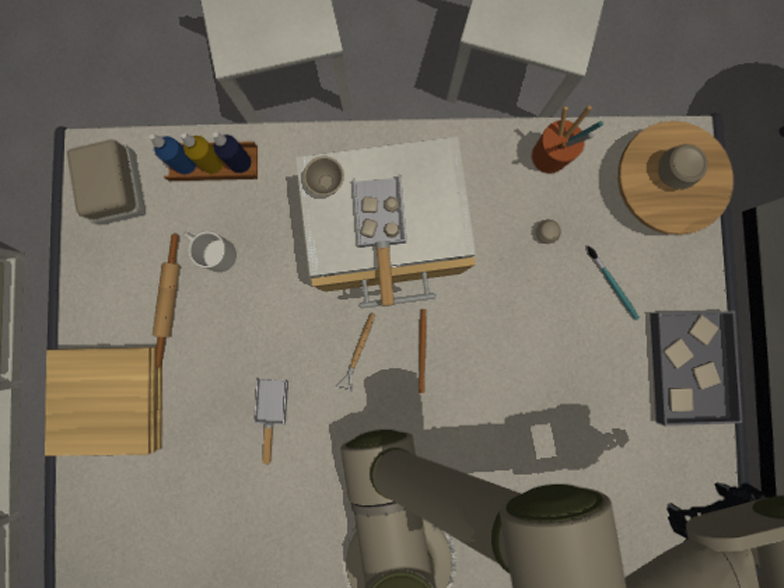

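The side view (1.4x) shows the cabinet at (340,300) with the loaded scoop on its top, handle at (372,285) over the hatch bar (388,303). There is also a small empty scoop on the table at (370,500). In the top view (1.4x) the loaded scoop's pan is at (379,212) and its handle at (385,275). The decoy small scoop is at (270,410), and the tray of tiles at (695,365) and the knife and loop tool are not wanted. I choose the loaded scoop on the cabinet. Next I'll measure it and check it in a crop.

```bash
python3 - <<'E'
from h import *
import pickle
D=pickle.load(open("d0.pkl","rb"));d=D["top"];W=np.load("top0.npy");S=np.load("side0.npy")
save(d,"crop0.png",(195,90,355,300),2.8)
print("table z",np.median(W[300:310,340:380,2]))
f=d["frame"].astype(int)
reg=np.zeros((420,560),bool);reg[95:215,205:345]=1
m=reg&(abs(W[...,2]-.232)<.008)
p=W[m][:,:2].astype(np.float32)
r=cv2.minAreaRect(p);print("cabtop",r,cv2.boxPoints(r).tolist(),np.median(W[m][:,2]))
# handle: elevated and woody
sat=f.max(2)-f.min(2)
m=reg&(W[...,2]>.25)&(W[...,2]<.285)&(sat>50); m[:,:262]=0;m[:,285:]=0
m=cv2.morphologyEx(m.astype(np.uint8),cv2.MORPH_OPEN,np.ones((3,3)))>0
p=W[m];r=cv2.minAreaRect(p[:,:2].astype(np.float32));print("handle",r,cv2.boxPoints(r).tolist(),np.median(p[:,2]),m.sum())
v=np.linalg.svd(p[:,:2]-p[:,:2].mean(0))[2][0] if len(p)<3000 else 0
print("dir",v,p.mean(0))
# pan + handle: everything above cab top +3..+
m=reg&(W[...,2]>.2375)&(W[...,2]<.29);m[:,:248]=0;m[:,292:]=0;m[:122]=0
p=W[m];r=cv2.minAreaRect(p[:,:2].astype(np.float32));print("scoop all",r)
for u,v in [(264,146),(280,146),(263,162),(280,163)]: print("scrap",W[v,u])
for n,(u,v) in dict(ltip=(360,305),rtip=(433,296),lo=(247,380),kn1=(423,312),kn2=(421,390),lp1=(372,315),sm1=(257,378),sm2=(267,462),sm3=(287,378)).items(): print(n,W[int(v/1.4),int(u/1.4)])
E
```

```text
table z -0.00010533167173354396
cabtop ((0.6897680163383484, 0.01045893132686615), (0.28359735012054443, 0.30102163553237915), 6.356482028961182) [[0.5321773886680603, 0.14434534311294556], [0.5655047297477722, -0.15482571721076965], [0.8473586440086365, -0.12342748045921326], [0.8140313029289246, 0.17574357986450195]] 0.23150229255408183
handle ((0.5907177329063416, 0.01551384013146162), (0.0907699391245842, 0.020811952650547028), 3.2029318809509277) [[0.5448222756385803, 0.023367784917354584], [0.5459850430488586, 0.002588343108072877], [0.6366131901741028, 0.007659895345568657], [0.6354504227638245, 0.028439337387681007]] 0.26720874264402894 315
dir [-0.99761495 -0.06902469] [0.59008317 0.01565069 0.26719006]
scoop all ((0.6559612154960632, 0.02009526640176773), (0.22218549251556396, 0.08518045395612717), 3.8267416954040527)
scrap [0.71655389 0.04033342 0.25130796]
scrap [7.15877441e-01 5.74090020e-04 2.50579034e-01]
scrap [0.67601963 0.04346829 0.25300328]
scrap [0.67185176 0.00155626 0.25724241]
ltip [0.54190555 0.06230811 0.22011066]
rtip [ 0.55415562 -0.0692707   0.22207637]
lo [0.39177587 0.32451255 0.0016123 ]
kn1 [ 0.53297122 -0.06343805  0.01543289]
kn2 [ 0.36377121 -0.05343413  0.00861141]
lp1 [0.52635102 0.04941599 0.01217642]
sm1 [ 0.39404329  0.3040819  -0.00283012]
sm2 [0.22025547 0.27656342 0.0295347 ]
sm3 [ 0.39276284  0.23646104 -0.00311756]
```

View pics/crop0.png

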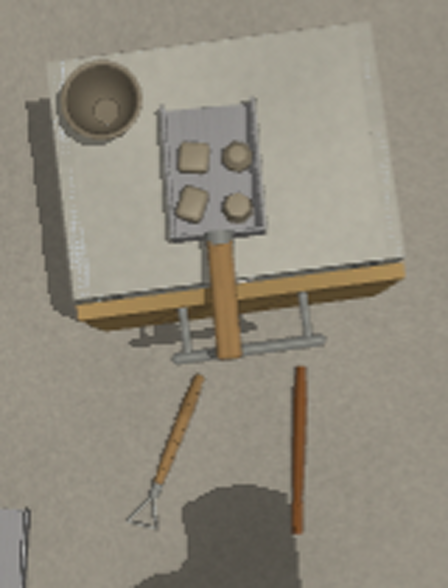

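The crop confirms the choice: the big scoop holds all four scraps, its open edge faces the back, and its handle end is near crop pixel (229,355) over the bar. The measured rectangle of 284 x 301 mm matches the cabinet plus its handle. That puts the hinge at about (0.6125, 0.002), yaw 6.4°, and scoop_grip at about (0.615, 0.0175), yaw 3.6°.

Request:
apply_moves(series=[[0,0,-55,0,0,8.35,1],[0,0,-55,0,0,8.35,1],[38,-42,0,0,0,0,1],[38,-42,0,0,0,0,1],[38,-42,0,0,0,0,1],[38,-42,0,0,0,0,1],[38,-42,0,0,0,0,1],[38,-42,0,0,0,0,1],[38,-42,0,0,0,0,1],[38,-42,0,0,0,0,1],[38,-42,0,0,0,0,1],[38,-42,0,0,0,0,1]], grip_force=90)

```text
time_s: 1.6
position: [0.5446, -0.0708, 0.341]
tool_rot: [[0.998, 0.063, -0.001], [0.063, -0.998, 0.0], [-0.001, -0.0, -1.0]]
ft_force: [1.6, -1.4, -0.2]
grip_width: 0.0852
gripper_force: 0.0
```

Request:
apply_moves(series=[[38,-42,0,0,0,0,1],[38,-42,0,0,0,0,1],[0,0,0,0,0,0,1]])

```text
time_s: 1.98
position: [0.6155, 0.019, 0.3395]
tool_rot: [[0.998, 0.068, -0.002], [0.068, -0.998, 0.001], [-0.002, -0.001, -1.0]]
ft_force: [0.4, -1.1, -0.0]
grip_width: 0.0855
gripper_force: 0.0
```

Request:
apply_moves(series=[[0,1,35,0,0,0,1],[0,0,35,0,0,0,1],[0,0,20,0,0,0,1],[0,0,7,0,0,0,1],[0,0,0,0,0,0,0.45],[0,0,0,0,0,0,0.35],[0,0,0,0,0,0,0.2],[0,0,0,0,0,0,0],[0,0,0,0,0,0,0],[0,0,0,0,0,0,0]], grip_force=90)

```text
time_s: 3.22
position: [0.6145, 0.0152, 0.2451]
tool_rot: [[0.998, 0.063, 0.002], [0.063, -0.998, -0.0], [0.002, 0.0, -1.0]]
ft_force: [-0.5, -0.5, 5.9]
grip_width: 0.0199
gripper_force: 88.3
```

```bash
python3 - <<'E'
from h import *
d=cam("side");save(d,"s1.png",(150,130,350,290),3.5)
E
```

```text
(no output)
```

View pics/s1.png

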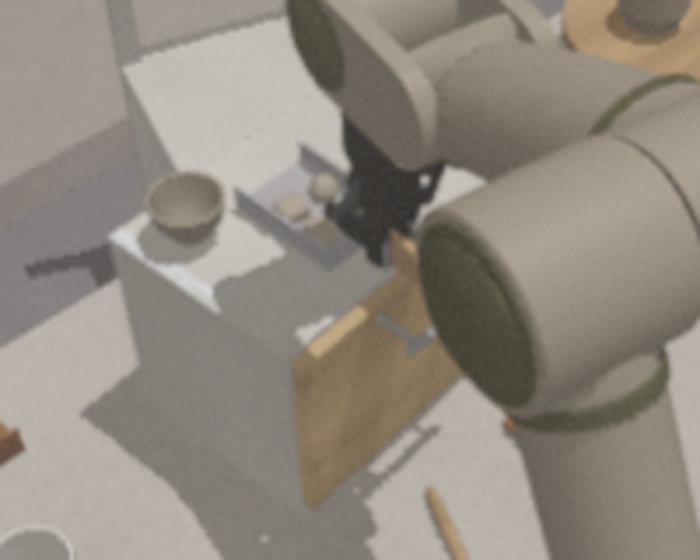

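The grip is good, with the four scraps still in the pan (crop about (310,200)). Now I'll lift straight up and carry it to the right.

Request:
apply_moves(series=[[0,0,-8,0,0,0,0],[0,0,-15,0,0,0,0],[0,0,-22,0,0,0,0],[0,0,-22,0,0,0,0],[0,0,-15,0,0,0,0],[-5,7,-5,0,0,0,0],[-12,16,0,0,0,0,0],[-20,27,0,0,0,0,0],[-26,35,0,0,0,0,0],[-29,39,0,0,0,0,0],[-29,39,0,0,0,0,0],[-29,39,0,0,0,0,0]])

```text
time_s: 4.78
position: [0.4752, -0.1976, 0.3308]
tool_rot: [[0.998, 0.062, -0.001], [0.062, -0.998, 0.0], [-0.001, -0.0, -1.0]]
ft_force: [0.6, -0.4, -3.0]
grip_width: 0.0202
gripper_force: 88.2
```

Request:
apply_moves(series=[[-25,34,0,0,0,2,0],[-16,22,0,0,0,4,0],[-9,12,0,0,0,6,0],[-2,3,0,0,0,6,0],[0,0,0,0,0,4,0],[0,0,0,0,0,2,0],[0,0,0,0,0,0,0]])

```text
time_s: 5.65
position: [0.4268, -0.2683, 0.3311]
tool_rot: [[0.938, -0.348, -0.0], [-0.348, -0.938, 0.0], [-0.001, -0.0, -1.0]]
ft_force: [-0.6, 0.4, -2.9]
grip_width: 0.0202
gripper_force: 88.1
```

```bash
python3 - <<'E'
from h import *
d=cam("top");save(d,"t1.png",(220,120,420,320),3)
s=telemetry.observe();print(s["position"],s["tool_rot"],s["ft_force"],s["wrist_torque"])
W=world(d).reshape(420,560,3)
R=np.array(s["tool_rot"]);L=(W-s["position"])@R
m=(L[...,0]>.02)&(L[...,0]<.18)&(abs(L[...,1])<.05)&(L[...,2]>-.1)&(L[...,2]<.05)
# pan plane points in tool frame
for lo in np.arange(.03,.18,.01):
    k=m&(L[...,0]>lo)&(L[...,0]<lo+.01)
    if k.any(): print(round(lo,3),k.sum(),np.percentile(L[k][:,2],[5,50,95]).round(4),L[k][:,1].min().round(3),L[k][:,1].max().round(3))
E
```

```text
[ 0.42693192 -0.26826143  0.33114872] [[ 9.37701632e-01 -3.47441400e-01 -3.51123165e-04]
 [-3.47441332e-01 -9.37701692e-01  2.41842269e-04]
 [-4.13274802e-04 -1.04781190e-04 -9.99999909e-01]] [-0.51454449 -0.49737084 -1.95747562] [-0.01889713  0.21043333 -0.0112424 ]
0.03 98 [-0.0244 -0.0066  0.0116] -0.044 0.017
0.04 133 [-0.0114  0.0093  0.0127] -0.044 0.019
0.05 140 [-0.0119 -0.0063  0.0119] -0.044 0.022
0.06 143 [-0.0118 -0.0069  0.0111] -0.045 0.031
0.07 151 [-0.0124  0.0086  0.0125] -0.044 0.039
0.08 181 [-0.0121  0.0098  0.0129] -0.044 0.041
0.09 201 [-0.0129 -0.0003  0.0118] -0.044 0.042
0.1 184 [-0.0124 -0.0033  0.0118] -0.045 0.042
0.11 161 [-0.0127 -0.0012  0.0125] -0.044 0.042
0.12 176 [-0.0119  0.0099  0.0128] -0.045 0.042
0.13 179 [-0.0125  0.0101  0.0129] -0.045 0.042
0.14 179 [-0.0127  0.0099  0.013 ] -0.045 0.041
0.15 49 [-0.0094  0.011   0.0136] -0.044 0.039
```

View pics/t1.png

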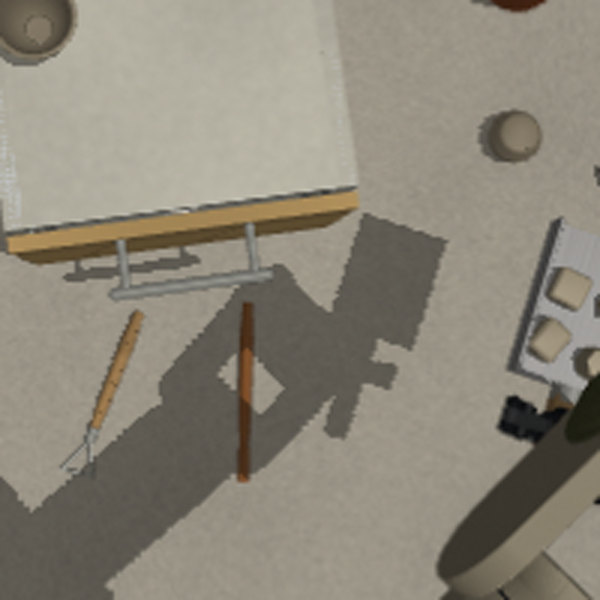

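The top crop shows the pan at (570,310) level at the right, with scraps in it. The depth confirms the floor is level to within 1 mm, and the spot below is clear. Lowering it now.

Request:
apply_moves(series=[[0,0,12,0,0,0,0],[0,0,28,0,0,0,0],[0,0,40,0,0,0,0],[0,0,45,0,0,0,0],[0,0,45,0,0,0,0],[0,0,45,0,0,0,0],[0,0,38,0,0,0,0],[0,0,26,0,0,0,0],[0,0,14,0,0,0,0],[0,0,8,0,0,0,0],[0,0,6,0,0,0,0],[0,0,3,0,0,0,0]])

```text
time_s: 7.2
position: [0.4275, -0.2684, 0.0215]
tool_rot: [[0.937, -0.348, 0.001], [-0.348, -0.937, -0.001], [0.001, 0.0, -1.0]]
ft_force: [0.7, -0.4, -2.4]
grip_width: 0.0204
gripper_force: 88.2
```

Request:
apply_moves(series=[[0,0,2,0,0,0,0],[0,0,2,0,0,0,0],[0,0,0,0,0,0,0]])

```text
time_s: 7.58
position: [0.4274, -0.2682, 0.0174]
tool_rot: [[0.937, -0.348, 0.0], [-0.348, -0.937, -0.0], [0.0, 0.0, -1.0]]
ft_force: [-0.6, 0.2, -1.9]
grip_width: 0.0204
gripper_force: 88.2
```

Request:
apply_moves(series=[[0,0,1.5,0,0,0,0],[0,0,1,0,0,0,0],[0,0,0.5,0,0,0,0],[0,0,0,0,0,0,0]])

```text
time_s: 8.07
position: [0.4273, -0.2682, 0.0143]
tool_rot: [[0.937, -0.348, -0.0], [-0.348, -0.937, 0.0], [-0.0, -0.0, -1.0]]
ft_force: [0.1, -0.3, -2.1]
grip_width: 0.0204
gripper_force: 88.2
```

Request:
apply_moves(series=[[0,0,0.7,0,0,0,0],[0,0,0.7,0,0,0,0],[0,0,0,0,0,0,0]])

```text
time_s: 8.45
position: [0.4274, -0.2683, 0.0132]
tool_rot: [[0.937, -0.348, 0.0], [-0.348, -0.937, -0.0], [0.0, 0.0, -1.0]]
ft_force: [-2.5, 0.7, 2.3]
grip_width: 0.0204
gripper_force: 88.7
```

Touchdown: +2.3 N where −2.1 N had been hanging. Releasing, rising, and moving to above the bar/panel gap.

Request:
apply_moves(series=[[0,0,0,0,0,0,0.3],[0,0,0,0,0,0,0.6],[0,0,0,0,0,0,1],[0,0,0,0,0,0,1],[0,0,-10,0,0,0,1],[0,0,-30,0,0,0,1],[0,0,-50,0,0,0,1],[0,0,-55,0,0,-6.7,0.5],[0,0,-55,0,0,-6.7,0],[0,0,-50,0,0,-6.7,0],[0,0,0,0,0,-6.7,0]])

```text
time_s: 9.82
position: [0.428, -0.2688, 0.2675]
tool_rot: [[0.993, 0.116, 0.006], [0.116, -0.993, -0.006], [0.005, 0.007, -1.0]]
ft_force: [-0.5, -0.3, -0.8]
grip_width: 0.0124
gripper_force: 0.0
```

Request:
apply_moves(series=[[15,-21,0,0,0,0,0],[30,-41,0,0,0,0,0],[35,-48,0,0,0,0,0],[35,-48,0,0,0,0,0],[35,-48,0,0,0,0,0],[20,-28,0,0,0,0,0],[10,-14,0,0,0,0,0],[0,0,0,0,0,0,0]])

```text
time_s: 10.82
position: [0.5783, -0.0015, 0.2631]
tool_rot: [[0.994, 0.113, -0.0], [0.113, -0.994, -0.0], [-0.0, 0.0, -1.0]]
ft_force: [-0.4, -0.2, 0.0]
grip_width: -0.0002
gripper_force: 0.0
```

```bash
python3 - <<'E'
from h import *
import cv2
d=cam("side");save(d,"s2.png",(150,130,410,330),3)
t=cam("top");W=world(t).reshape(420,560,3)
z=W[...,2]
# scoop on right: points z .003-.05 in region
m=(W[...,0]>.33)&(W[...,0]<.63)&(W[...,1]<-.15)&(W[...,1]>-.4)&(z>.008)&(z<.06)
r=cv2.minAreaRect(W[m][:,:2].astype(np.float32));print(r,m.sum())
# bar
m=(abs(z-.217)<.012)&(W[...,0]>.53)&(W[...,0]<.575)&(abs(W[...,1])<.09)
p=W[m];print("bar",len(p),np.percentile(p,[3,50,97],axis=0) if len(p) else 0)
s=telemetry.observe();print(s["position"])
E
```

```text
((0.497610867023468, -0.2598080337047577), (0.1451684683561325, 0.2891078293323517), 69.18025207519531) 838
bar 134 [[ 0.53679518 -0.01354694  0.21573458]
 [ 0.54385955  0.03449047  0.21928434]
 [ 0.55676932  0.05999489  0.22342993]]
[ 0.57800449 -0.00269142  0.2631217 ]
```

View pics/s2.png

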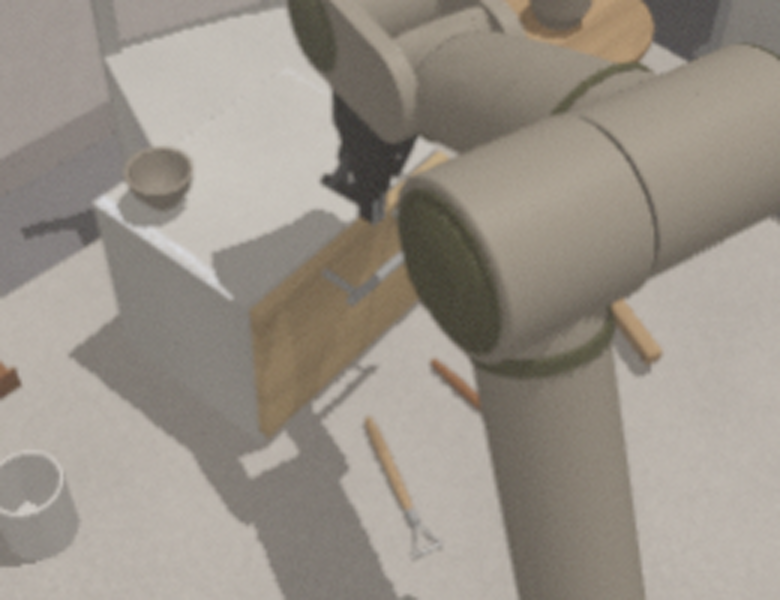

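The crop shows shut fingers at (370,215) just over the bar/panel gap. The bar runs about (330,275)–(400,265), and the scoop handle on the table at the right (635,330). Descending into the gap.

Request:
apply_moves(series=[[-2,0,25,0,0,0,0],[0,0,20,0,0,0,0],[0,0,13,0,0,0,0],[0,0,13,0,0,0,0],[0,0,0,0,0,0,0]])

```text
time_s: 11.55
position: [0.5762, -0.0021, 0.1913]
tool_rot: [[0.994, 0.112, -0.001], [0.112, -0.994, 0.0], [-0.001, -0.0, -1.0]]
ft_force: [-0.1, 0.2, -0.8]
grip_width: 0.0004
gripper_force: 0.0
```

Request:
apply_moves(series=[[-8,0,0,0,0,0,0],[-8,0,2.5,0,0,0,0],[-8,0,3,0,0,0,0],[-8,0,3.5,0,0,0,0],[-8,0,4,0,0,0,0],[-7,0,4,0,0,0,0],[0,0,0,0,0,0,0]])

```text
time_s: 12.42
position: [0.5287, -0.0071, 0.1743]
tool_rot: [[0.994, 0.112, -0.002], [0.112, -0.994, 0.0], [-0.002, -0.001, -1.0]]
ft_force: [-0.3, -0.2, -0.5]
grip_width: 0.0
gripper_force: 0.0
```

Request:
apply_moves(series=[[-6,0,3,0,0,0,0],[-5,0,2,0,0,0,0]])

```text
time_s: 12.68
position: [0.5242, -0.0079, 0.1721]
tool_rot: [[0.994, 0.112, 0.017], [0.112, -0.994, 0.001], [0.017, 0.001, -1.0]]
ft_force: [33.5, 10.0, 5.6]
grip_width: -0.0002
gripper_force: 17.6
```

Request:
apply_moves(series=[[-4,0,2,0,0,0,0]])

```text
time_s: 12.8
position: [0.5241, -0.008, 0.172]
tool_rot: [[0.993, 0.111, 0.028], [0.111, -0.994, 0.001], [0.027, 0.002, -1.0]]
ft_force: [45.8, 16.2, 11.5]
grip_width: -0.0001
gripper_force: 23.8
```

Request:
apply_moves(series=[[-4,0,2,0,0,0,0]])

```text
time_s: 12.92
position: [0.5239, -0.0082, 0.1719]
tool_rot: [[0.993, 0.111, 0.038], [0.111, -0.994, 0.002], [0.038, 0.003, -0.999]]
ft_force: [59.9, 21.8, 16.2]
grip_width: -0.0002
gripper_force: 31.3
```

The catch stops the hatch at about a = 0.25: the bar's inner side is at 0.513, which implies hinge x ≈ 0.613 and agrees. Relaxing the pull and lifting out.

Request:
apply_moves(series=[[11,0,0,0,0,0,0],[11,0,0,0,0,0,0],[0,0,-15,0,0,0,0],[0,0,-30,0,0,0,0],[0,0,-35,0,0,0,0],[20,0,-5,0,0,0,0],[20,0,0,0,0,0,0],[20,0,0,0,0,0,0],[0,0,0,0,0,0,0]])

```text
time_s: 14.05
position: [0.5924, -0.0001, 0.2495]
tool_rot: [[0.994, 0.112, -0.003], [0.112, -0.994, 0.0], [-0.003, -0.001, -1.0]]
ft_force: [-0.2, -0.2, 0.4]
grip_width: 0.0001
gripper_force: 0.0
```

```bash
python3 - <<'E'
from h import *
d=cam("top");save(d,"t2.png",(200,120,360,260),4)
W=world(d).reshape(420,560,3)
s=telemetry.observe();print(s["position"])
h=np.array([.6125,.0019,.02]);ax=np.array([.9938,.1113,0]);ay=np.array([-.1113,.9938,0])
L=np.stack([(W-h)@ax,(W-h)@ay,W[...,2]-.02],-1)*1000
for y0 in(-120,-90,90,120):
    m=(abs(L[...,1]-y0)<6)&(L[...,0]>-140)&(L[...,0]<40)&(L[...,2]>20)
    p=L[m];p=p[np.argsort(p[:,0])];print(y0,p[::max(1,len(p)//30)][:,[0,2]].round().astype(int).tolist())
E
```

```text
[ 5.91827095e-01 -7.88693364e-05  2.49822395e-01]
-120 [[-66, 202], [-63, 203], [-59, 202], [-55, 205], [-50, 192], [-46, 176], [-40, 151], [-35, 137], [-30, 139], [-27, 119], [-24, 85], [-20, 79], [-18, 82], [-15, 81], [-13, 114], [-10, 116], [-8, 94], [-3, 26], [-2, 211], [0, 104], [2, 214], [3, 54], [5, 211], [7, 87], [10, 212], [13, 214], [17, 210], [21, 210], [25, 210], [28, 215], [31, 211], [36, 211]]
-90 [[-67, 201], [-67, 204], [-66, 203], [-65, 202], [-65, 201], [-64, 201], [-64, 202], [-64, 202], [-62, 203], [-62, 204], [-62, 203], [-61, 203], [-61, 203], [-60, 204], [-59, 200], [-59, 202], [-59, 203], [-59, 203], [-58, 208], [-57, 205], [-57, 204], [-57, 206], [-56, 202], [-55, 204], [-55, 207], [-54, 205], [-54, 207], [-52, 199], [-52, 201], [-51, 195], [-51, 195], [-50, 196], [-48, 187], [-48, 186], [-47, 181], [-46, 173], [-44, 171], [-43, 165]]
90 [[-139, 516], [-137, 506], [-135, 514], [-134, 510], [-132, 512], [-131, 507], [-130, 513], [-128, 518], [-127, 513], [-126, 515], [-125, 520], [-123, 521], [-122, 519], [-121, 521], [-119, 523], [-118, 526], [-116, 525], [-115, 527], [-113, 527], [-111, 529], [-110, 529], [-108, 528], [-106, 528], [-104, 530], [-101, 530], [-98, 531], [-93, 532], [0, 211], [11, 212], [23, 211], [32, 207], [39, 211]]
120 [[-66, 202], [-62, 205], [-57, 205], [-54, 206], [-50, 194], [-44, 170], [-38, 147], [-34, 129], [-27, 103], [-24, 106], [-20, 127], [-17, 126], [-14, 46], [-11, 146], [-7, 137], [-3, 56], [-1, 212], [1, 208], [3, 212], [4, 75], [7, 208], [10, 208], [12, 210], [15, 211], [18, 23], [21, 213], [25, 209], [29, 209], [33, 211], [36, 214], [40, 211]]
```

View pics/t2.png

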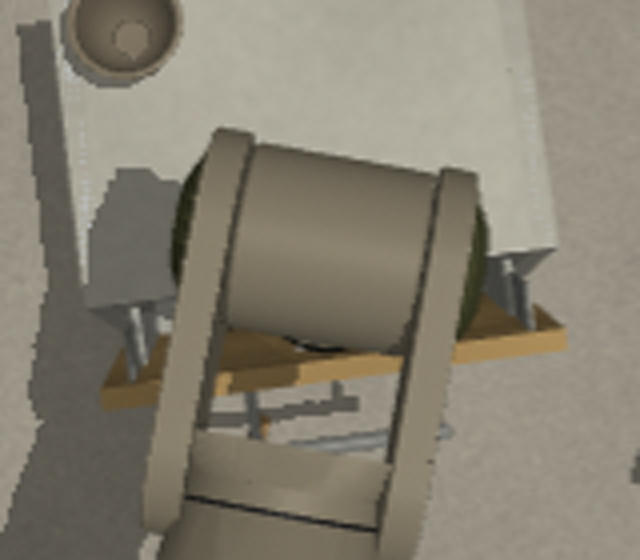

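The crop shows the hatch ajar along (110,395)–(560,335). In hinge coordinates its top edge is at x −66 to −53, z 203, and the cabinet front is at x = 0, exactly as predicted for a = 0.25. The fingers are at x_h ≈ −21, over the pad. Descending to press.

Request:
apply_moves(series=[[0,0,25,0,0,0,0],[0,0,20,0,0,0,0],[0,0,8,0,0,0,0],[0,0,4,0,0,0,0],[0,0,0,0,0,0,0]])

```text
time_s: 14.72
position: [0.5923, -0.0001, 0.1944]
tool_rot: [[0.994, 0.112, 0.001], [0.112, -0.994, -0.0], [0.001, 0.0, -1.0]]
ft_force: [-0.7, -0.2, -0.0]
grip_width: 0.0001
gripper_force: 0.0
```

Request:
apply_moves(series=[[0,0,4,0,0,0,0],[0,0,4,0,0,0,0],[0,0,0,0,0,0,0]])

```text
time_s: 15.1
position: [0.5929, -0.0001, 0.1863]
tool_rot: [[0.994, 0.112, 0.002], [0.112, -0.994, -0.0], [0.002, 0.0, -1.0]]
ft_force: [2.0, -0.1, 3.7]
grip_width: 0.0002
gripper_force: 1.9
```

Request:
apply_moves(series=[[0,0,3,0,0,0,0],[0,0,3,0,0,0,0],[0,0,2,0,0,0,0],[0,0,0,0,0,0,0]])

```text
time_s: 15.6
position: [0.5932, -0.0001, 0.1815]
tool_rot: [[0.994, 0.112, 0.006], [0.112, -0.994, -0.001], [0.005, 0.002, -1.0]]
ft_force: [-3.0, 0.2, 24.0]
grip_width: 0.0002
gripper_force: 11.1
```

Request:
apply_moves(series=[[-5,0,0,0,0,0,0],[-5,0,1,0,0,0,0],[-5,0,1.4,0,0,0,0],[0,0,0,0,0,0,0]])

```text
time_s: 16.1
position: [0.5774, -0.0019, 0.1781]
tool_rot: [[0.994, 0.112, 0.003], [0.112, -0.994, -0.001], [0.003, 0.001, -1.0]]
ft_force: [-4.7, 0.2, 20.1]
grip_width: 0.0001
gripper_force: 9.4
```

The fingers' outer corner implies a ≈ 0.28, so the hatch is already past the stop. Continuing along the arc.

Request:
apply_moves(series=[[-7.8,0,1.2,0,2.8,0,0],[-7.8,0,1.2,0,2.8,0,0],[-7.8,0,1.2,0,2.8,0,0],[0,0,0,0,0,0,0]])

```text
time_s: 16.6
position: [0.5528, -0.0045, 0.1717]
tool_rot: [[0.983, 0.112, 0.144], [0.111, -0.994, 0.016], [0.145, 0.0, -0.989]]
ft_force: [-7.0, -0.5, 10.4]
grip_width: -0.0
gripper_force: 5.8
```

Request:
apply_moves(series=[[-7.8,0,1.3,0,2.8,0,0],[-7.8,0,1.3,0,2.8,0,0],[-7.8,0,1.4,0,2.8,0,0],[-7.8,0,1.4,0,2.8,0,0],[0,0,0,0,0,0,0]])

```text
time_s: 17.23
position: [0.5237, -0.0075, 0.1582]
tool_rot: [[0.937, 0.112, 0.331], [0.105, -0.994, 0.038], [0.333, -0.001, -0.943]]
ft_force: [-5.5, -0.0, 2.9]
grip_width: 0.0001
gripper_force: 2.4
```

Request:
apply_moves(series=[[-7.8,0,1.5,0,2.8,0,0],[-7.8,0,1.5,0,2.8,0,0],[-7.8,0,1.5,0,2.8,0,0],[-4,0,1,0,1,0,0],[0,0,0,0,0,0,0]])

```text
time_s: 17.85
position: [0.5049, -0.0109, 0.1456]
tool_rot: [[0.866, 0.111, 0.488], [0.098, -0.994, 0.052], [0.491, 0.003, -0.871]]
ft_force: [-3.6, -0.2, 20.3]
grip_width: 0.0001
gripper_force: 9.7
```

Request:
apply_moves(series=[[-3,0,0,0,0,0,0],[2,0,-10,0,0,0,0],[2,0,-25,0,0,0,0],[0,0,-40,0,0,0,0],[0,0,-50,0,0,0,0],[0,0,-40,0,0,0,0],[0,0,0,0,0,0,0]])

```text
time_s: 18.73
position: [0.4238, -0.0194, 0.2899]
tool_rot: [[0.868, 0.111, 0.485], [0.098, -0.994, 0.052], [0.488, 0.003, -0.873]]
ft_force: [-0.0, 0.9, -1.4]
grip_width: -0.0
gripper_force: 0.0
```

```bash
python3 - <<'E'
from h import *
d=cam("top");save(d,"t3.png",(200,110,460,330),3)
W=world(d).reshape(420,560,3);np.save("t3.npy",W)
s=telemetry.observe();print(s["position"],s["ft_force"])
h=np.array([.6125,.0019,.02]);ax=np.array([.9938,.1113,0]);ay=np.array([-.1113,.9938,0])
L=np.stack([(W-h)@ax,(W-h)@ay,W[...,2]-.02],-1)*1000
for y0 in(-120,120):
    m=(abs(L[...,1]-y0)<10)&(L[...,0]>-200)&(L[...,0]<-40)&(L[...,2]>30)&(L[...,2]<200)
    p=L[m];p=p[np.argsort(p[:,0])];print(y0,p[::max(1,len(p)//25)][:,[0,2]].round().astype(int).tolist())
f=d["frame"].astype(int);sat=f.max(2)-f.min(2)
m=(W[...,0]>.33)&(W[...,0]<.6)&(W[...,1]<-.18)&(W[...,1]>-.4)&(W[...,2]>.025)&(W[...,2]<.045)&(sat>50)
p=W[m];r=cv2.minAreaRect(p[:,:2].astype(np.float32));print("handle",r,len(p),np.median(p[:,2]))
print(np.linalg.svd(p[:,:2]-p[:,:2].mean(0),full_matrices=False)[2][0])
E
```

```text
[ 0.42379172 -0.01914874  0.28816663] [ 0.38974561  0.18844135 -0.92229595]
-120 [[-164, 135], [-158, 144], [-152, 147], [-147, 138], [-141, 137], [-135, 144], [-130, 163], [-126, 118], [-121, 115], [-116, 122], [-111, 110], [-106, 103], [-101, 97], [-97, 90], [-92, 85], [-86, 123], [-81, 81], [-76, 72], [-71, 62], [-65, 59], [-61, 60], [-57, 107], [-52, 152], [-48, 140], [-45, 159], [-41, 149]]
120 [[-164, 137], [-159, 143], [-153, 145], [-148, 140], [-143, 136], [-138, 131], [-133, 127], [-129, 122], [-125, 117], [-120, 114], [-116, 107], [-111, 107], [-105, 102], [-100, 94], [-95, 92], [-90, 110], [-85, 116], [-80, 121], [-75, 131], [-71, 79], [-65, 60], [-61, 141], [-56, 53], [-53, 51], [-48, 132], [-43, 49]]
handle ((0.4017370939254761, -0.2583255171775818), (0.02138141356408596, 0.09657813608646393), 69.24356842041016) 209 0.03545992720723978
[-0.94248557  0.33424685]
```

View pics/t3.png

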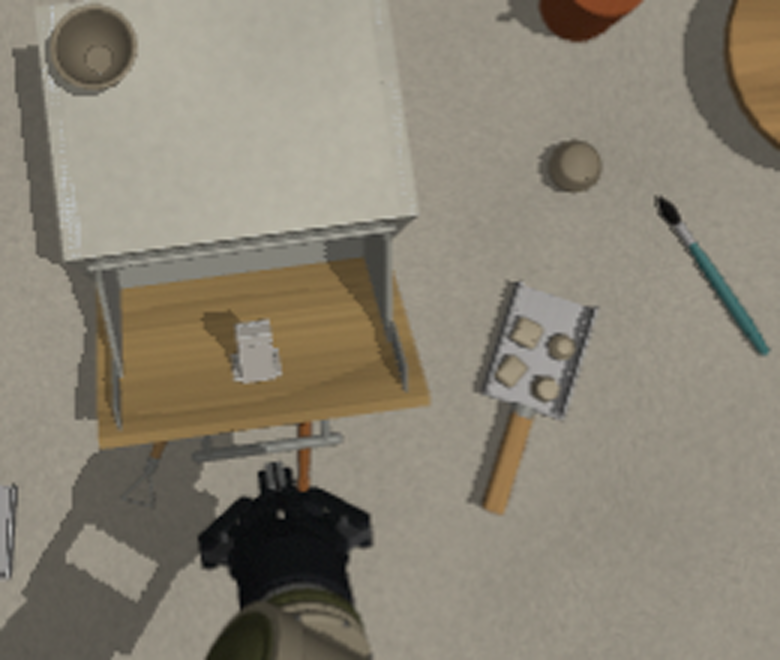

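The hatch is fully open, inner top edge at (−152,147), which is a = 0.80. The tongue stands at crop (257,350), and the scoop at (530,390) lies flat with all four scraps. I'll regrasp it with the fingers tilted about 29°, so tipping stays within the wrist's reach.

Request:
apply_moves(series=[[-2,20,-1,0,0,0,0.5],[-4,46,-2,0,0,0,1],[-5,55,-3,0,0,0,1],[-5,55,-3,0,0,0,1],[-4,46,-2,0,0,0,1],[-3,28,-1,0,0,0,1],[0,0,0,-4.3,0,7.7,1],[0,0,0,-4.3,0,7.7,1],[0,0,0,-4.2,0,7.5,1],[0,0,0,0,0,0,1]])

```text
time_s: 20.02
position: [0.4265, -0.2693, 0.2855]
tool_rot: [[0.825, -0.336, 0.455], [-0.294, -0.942, -0.162], [0.483, 0.0, -0.876]]
ft_force: [0.5, -0.6, -0.8]
grip_width: 0.0851
gripper_force: 0.0
```

```bash
cat > plan.py <<'E'
from h import *
from scipy.spatial.transform import Rotation as Ro
def go(p,R=None):
    s=telemetry.observe();R0=np.array(s["tool_rot"]);d=R0.T@(np.array(p)-s["position"])*1000
    print("shift",d.round(1),np.linalg.norm(d).round(), "turn",None if R is None else Ro.from_matrix(R0.T@R).as_rotvec(degrees=True).round(2))
def pose(yaw,t): # tool z tilted t deg forward of down, heading yaw
    y,t=np.radians([yaw,t]);h=np.array([np.cos(y),np.sin(y),0]);z=np.array([0,0,1.])
    tz=np.sin(t)*h-np.cos(t)*z; tx=np.cos(t)*h+np.sin(t)*z
    return np.stack([tx,np.cross(tz,tx),tz],1)
E
python3 -c "
from plan import *
print(telemetry.observe()['position'],telemetry.observe()['tool_rot'].round(3).tolist())
go((.435,-.271,.08),pose(-20.2,29.2))"
```

```text
[ 0.42650632 -0.26927534  0.28547416] [[0.825, -0.336, 0.455], [-0.294, -0.942, -0.162], [0.483, 0.0, -0.876]]
shift [-91.6  -1.2 184.1] 206.0 turn [-0.28  0.35  0.51]
```

Request:
apply_moves(series=[[-11,0,22,0,0,0.5,1],[-20,0,41,0,0,0,1],[-23,-1,46,0,0,0,1],[-23,0,45,0,0,0,1],[-18,0,34,0,0,0,1],[-12,0,21,0,0,0,1],[-9,0,16,0,0,0,1],[-5,0,10,0,0,0,1],[-3,0,5,0,0,0,1],[0,0,0,0,0,0,1]])

```text
time_s: 21.28
position: [0.4341, -0.2716, 0.0158]
tool_rot: [[0.821, -0.344, 0.455], [-0.303, -0.939, -0.163], [0.483, -0.004, -0.875]]
ft_force: [0.6, -0.1, -0.8]
grip_width: 0.0856
gripper_force: 0.0
```

Request:
apply_moves(series=[[-1,0,2,0,0,0,0.6],[0,0,0,0,0,0,0.4],[0,0,0,0,0,0,0.3],[0,0,0,0,0,0,0.2],[0,0,0,0,0,0,0],[0,0,0,0,0,0,0],[0,0,0,0,0,0,0],[0,0,0,0,0,0,0]], grip_force=110)

```text
time_s: 22.28
position: [0.4344, -0.2716, 0.0152]
tool_rot: [[0.82, -0.346, 0.457], [-0.303, -0.938, -0.166], [0.486, -0.003, -0.874]]
ft_force: [-1.8, 1.6, 5.7]
grip_width: 0.0201
gripper_force: 107.3
```

Request:
apply_moves(series=[[5,0,-9,0,0,0,0],[10,0,-17,0,0,0,0],[17,0,-31,0,0,0,0],[22,0,-39,0,0,0,0],[24,0,-44,0,0,0,0],[24,0,-44,0,0,0,0],[20,0,-35,0,0,0,0],[12,0,-22,0,0,0,0],[5,0,-9,0,0,0,0],[0,0,0,0,0,0,0]])

```text
time_s: 23.52
position: [0.4341, -0.2722, 0.3001]
tool_rot: [[0.82, -0.346, 0.455], [-0.304, -0.938, -0.165], [0.484, -0.003, -0.875]]
ft_force: [-0.3, 0.4, -3.2]
grip_width: 0.0202
gripper_force: 108.1
```

```bash
python3 - <<'E'
from plan import *
d=cam("top");W=world(d).reshape(420,560,3)
s=telemetry.observe();p0=s["position"];R=np.array(s["tool_rot"]);print(p0.round(4),R.round(3).tolist(),s["ft_force"].round(1),s["grip_width"])
hd=np.array([R[0,0],R[1,0],0]);hd/=np.linalg.norm(hd);yy=np.array([-hd[1],hd[0],0])
L=np.stack([(W-p0)@hd,(W-p0)@yy,W[...,2]-p0[2]],-1)
m=(L[...,0]>.03)&(L[...,0]<.2)&(abs(L[...,1])<.06)&(L[...,2]>-.08)&(L[...,2]<.08)
for lo in np.arange(.03,.18,.015):
    k=m&(L[...,0]>lo)&(L[...,0]<lo+.015)
    if k.any(): print(round(lo,3),k.sum(),np.percentile(L[k][:,2],[5,30,50,95]).round(4),L[k][:,1].min().round(3),L[k][:,1].max().round(3))
E
```

```text
[ 0.434  -0.2721  0.2994] [[0.821, -0.346, 0.455], [-0.305, -0.938, -0.164], [0.483, -0.004, -0.876]] [-0.3 -0.4 -3.1] 0.02016173977557267
0.03 268 [-0.0132 -0.011  -0.0094  0.0122] -0.042 0.044
0.045 258 [-0.0124 -0.0022  0.0056  0.0118] -0.041 0.044
0.06 238 [-0.0133 -0.0108 -0.0089  0.0119] -0.042 0.045
0.075 275 [-0.0137 -0.0115 -0.0099  0.0109] -0.043 0.045
0.09 252 [-0.0131 -0.001   0.0019  0.0116] -0.043 0.044
0.105 230 [-0.0137 -0.0116 -0.0101  0.0116] -0.041 0.045
0.12 252 [-0.0143 -0.0124 -0.0113  0.0117] -0.041 0.045
0.135 173 [-0.0147 -0.0125 -0.0114  0.011 ] -0.042 0.045
```

The scoop is level in the grip and the edge is 146 mm ahead of the TCP. Turning to the cabinet's heading (6.4°) and moving over the mouth's right half (y_h = −66).

Request:
apply_moves(series=[[0,0,0,1,0,-1.8,0],[0,0,0,2.5,0,-4.4,0],[0,0,0,3,0,-5.5,0],[0,0,0,3,0,-5.5,0],[0,0,0,2.3,0,-4.2,0],[0,0,0,1,0,-1.9,0],[0,0,0,0,0,0,0]])

```text
time_s: 24.45
position: [0.4341, -0.2725, 0.2994]
tool_rot: [[0.869, 0.11, 0.482], [0.095, -0.994, 0.055], [0.485, -0.003, -0.875]]
ft_force: [0.1, -0.0, -3.6]
grip_width: 0.0202
gripper_force: 108.0
```

```bash
python3 -c "
from plan import *
print(telemetry.observe()['tool_rot'].round(3).tolist())
go((.4102,-.0872,.29),pose(6.4,29))"
```

```text
[[0.869, 0.11, 0.482], [0.095, -0.994, 0.055], [0.485, -0.003, -0.875]]
shift [  -7.8 -186.8    7. ] 187.0 turn [-0.08 -0.01 -0.17]
```

Request:
apply_moves(series=[[0,-10,0,0,0,0,0],[-1,-25,1,0,0,0,0],[-2,-37,2,0,0,0,0],[-2,-43,2,0,0,0,0],[-2,-38,1,0,0,0,0],[-1,-23,1,0,0,0,0],[0,-11,0,0,0,0,0],[-7,0,13,0,0,0,0],[-12,0,22,0,0,0,0],[-11,0,20,0,0,0,0],[-6,0,10,0,0,0,0],[0,0,0,0,0,0,0]])

```text
time_s: 25.95
position: [0.4102, -0.087, 0.2163]
tool_rot: [[0.869, 0.11, 0.482], [0.096, -0.994, 0.055], [0.486, -0.001, -0.874]]
ft_force: [0.2, -0.3, -3.6]
grip_width: 0.0202
gripper_force: 107.9
```

```bash
cat > edge.py <<'E'
from plan import *
s=telemetry.observe();p=s["position"];R=np.array(s["tool_rot"])
h=np.array([.6125,.0019,.02]);A=np.array([[.9938,.1113,0],[-.1113,.9938,0],[0,0,1]])
e=A@(p+R@np.array([.1224,0,.0803])-h)*1000
xs=A@R@np.array([np.cos(np.radians(29)),0,np.sin(np.radians(29))])
print("edge_h",e.round(),"pitch",np.degrees(np.arcsin(-xs[2])).round(1),"yaw",np.degrees(np.arctan2(xs[1],xs[0])).round(1))
a=A@R; print("world axes in tool: x",(a.T@[1,0,0]).round(3),"z",(a.T@[0,0,1]).round(3),s["ft_force"].round(1),s["q"].round())
E
python3 edge.py
```

```text
edge_h [-65. -66. 186.] pitch -0.0 yaw -0.1
world axes in tool: x [ 0.874 -0.001  0.486] z [ 0.486 -0.001 -0.874] [ 0.2 -0.3 -3.6] [-42.  -1. 113.  28.  52.  27.]
```

Request:
apply_moves(series=[[5.4,0,-7.2,0,-3.5,0,0],[10.7,0,-14.3,0,-7,0,0],[10.7,0,-14.3,0,-7,0,0],[10.7,0,-14.3,0,-7,0,0],[5.4,0,-7.2,0,-3.5,0,0],[0,0,0,0,0,0,0]])

```text
time_s: 26.7
position: [0.4339, -0.0845, 0.2846]
tool_rot: [[0.994, 0.111, 0.021], [0.111, -0.994, 0.002], [0.021, 0.001, -1.0]]
ft_force: [-0.0, -0.9, -2.9]
grip_width: 0.0201
gripper_force: 108.0
```

```bash
python3 edge.py
```

```text
edge_h [-63. -66. 187.] pitch 27.8 yaw -0.0
world axes in tool: x [ 1.    -0.     0.021] z [ 0.021  0.001 -1.   ] [-0.  -0.9 -2.9] [-27.   8.  85.   1.  86.  57.]
```

Request:
apply_moves(series=[[0,0,10,0,0,0,0],[0,0,20,0,0,0,0],[-2,0,15,0,0,0,0],[0,0,5,0,0,0,0],[5.4,0,-7.2,0,-3.5,0,0],[10.7,0,-14.3,0,-7,0,0],[10.7,0,-14.3,0,-7,0,0],[10.7,0,-14.3,0,-7,0,0],[10.7,0,-14.3,0,-7,0,0],[5.4,0,-7.2,0,-3.5,0,0],[0,0,0,0,0,0,0],[0,0,0,0,0,0,0]])

```text
time_s: 28.2
position: [0.4985, -0.0773, 0.2905]
tool_rot: [[0.826, 0.11, -0.553], [0.092, -0.994, -0.061], [-0.556, -0.0, -0.831]]
ft_force: [0.0, -0.4, -2.8]
grip_width: 0.0198
gripper_force: 108.1
```

```bash
python3 edge.py; python3 - <<'E'
from h import *
d=cam("side");t=cam("top")
save(t,"t4.png",(190,90,330,270),3.2);
a=cv2.cvtColor(t["frame"],cv2.COLOR_RGB2BGR)[100:280,190:330];b=cv2.cvtColor(d["frame"],cv2.COLOR_RGB2BGR)[130:310,180:340]
cv2.imwrite("pics/b4.png",cv2.resize(np.hstack([a,b]),None,fx=2.6,fy=2.6,interpolation=cv2.INTER_CUBIC))
E
```

```text
edge_h [-65. -66. 136.] pitch 62.8 yaw -0.0
world axes in tool: x [ 0.831 -0.001 -0.556] z [-0.556 -0.    -0.831] [ 0.  -0.4 -2.8] [-16.  31.  56. -15. 124.  63.]
```

View pics/b4.png

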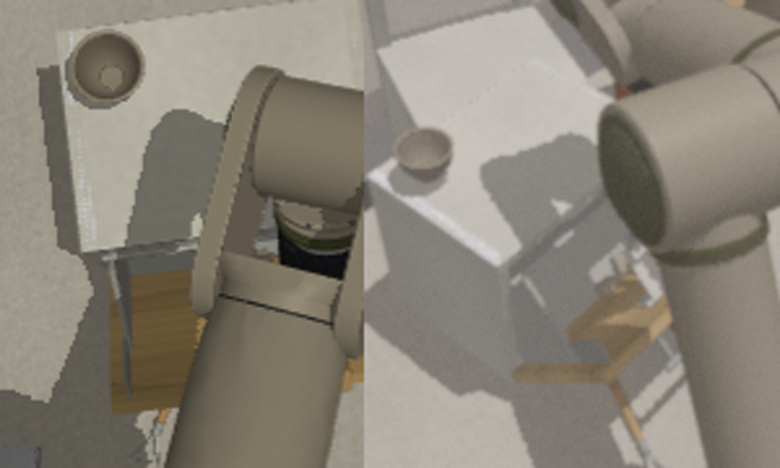

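The arm hides the pan in both views (pinch pot undisturbed at (106,68)). I'll go a little steeper with a small shake, then level out and check.

Request:
apply_moves(series=[[10.7,0,-14.3,0,-7,0,0],[0,0,-6,0,0,0,0],[0,0,6,0,0,0,0],[0,0,-6,0,0,0,0],[0,0,6,0,0,0,0],[0,0,0,0,0,0,0],[-10.7,0,14.3,0,7,0,0],[-11,0,-17,0,0,0,0],[-18,0,-27,0,0,0,0],[-18,0,-27,0,0,0,0],[-15,0,-22,0,0,0,0],[0,0,0,0,0,0,0]])

```text
time_s: 29.8
position: [0.4987, -0.0772, 0.4053]
tool_rot: [[0.827, 0.11, -0.551], [0.091, -0.994, -0.062], [-0.555, 0.001, -0.832]]
ft_force: [0.0, 1.4, -2.4]
grip_width: 0.0198
gripper_force: 108.2
```

```bash
python3 edge.py
```

```text
edge_h [-65. -66. 251.] pitch 62.7 yaw -0.2
world axes in tool: x [ 0.832 -0.001 -0.555] z [-0.555  0.001 -0.832] [ 0.   1.4 -2.4] [-16.  30.  40. -19. 140.  56.]
```

Request:
apply_moves(series=[[-4.5,0,7.7,0,3.5,0,0],[-8.9,0,15.5,0,7,0,0],[-8.9,0,15.5,0,7,0,0],[-8.9,0,15.5,0,7,0,0],[-8.9,0,15.5,0,7,0,0],[-8.9,0,15.5,0,7,0,0],[-8.9,0,15.5,0,7,0,0],[-8.9,0,15.5,0,7,0,0],[-8.9,0,15.5,0,7,0,0],[-4.5,0,7.7,0,3.2,0,0],[0,0,0,0,0,0,0]])

```text
time_s: 31.18
position: [0.4087, -0.0863, 0.2781]
tool_rot: [[0.873, 0.108, 0.476], [0.093, -0.994, 0.055], [0.479, -0.004, -0.878]]
ft_force: [-0.2, 0.5, -2.0]
grip_width: 0.02
gripper_force: 108.0
```

```bash
python3 edge.py; python3 -c "
from plan import *
go((.4344,-.2720,.30),pose(-20.3,29.0))"
```

```text
edge_h [-66. -65. 246.] pitch 0.4 yaw -0.2
world axes in tool: x [ 0.878 -0.003  0.479] z [ 0.479 -0.004 -0.878] [-0.2  0.5 -2. ] [-42.  -5. 105.  24.  63.  34.]
shift [ 15.7 187.3 -17.2] 189.0 turn [-12.96   0.44  23.12]
```

Request:
apply_moves(series=[[2,20,-3,0,0,0,0],[3,42,-4,0,0,0,0],[4,48,-4,0,0,0,0],[4,45,-4,0,0,0,0],[3,32,-2,0,0,0,0],[0,0,0,-3,0.1,5.4,0],[0,0,0,-4,0.1,7.1,0],[0,0,0,-4,0.1,7.1,0],[0,0,0,-2,0.1,3.5,0],[0,0,0,0,0,0,0]])

```text
time_s: 32.42
position: [0.437, -0.2714, 0.3022]
tool_rot: [[0.821, -0.343, 0.457], [-0.299, -0.939, -0.169], [0.487, 0.002, -0.873]]
ft_force: [-0.1, -0.6, -1.2]
grip_width: 0.0197
gripper_force: 108.2
```

```bash
python3 - <<'E'
from plan import *
go((.4344,-.2720,.026),pose(-20.3,29.0))
s=telemetry.observe();print(s["position"],s["tool_rot"].round(3).tolist())
t=cam("top");d=cam("side")
a=cv2.cvtColor(t["frame"],cv2.COLOR_RGB2BGR)[110:310,200:440];b=cv2.cvtColor(d["frame"],cv2.COLOR_RGB2BGR)[160:360,180:340]
cv2.imwrite("pics/b5.png",cv2.resize(np.hstack([a,b]),None,fx=2,fy=2,interpolation=cv2.INTER_CUBIC))
E
```

```text
shift [-136.5    0.7  240.2] 276.0 turn [ 0.01 -0.14  0.26]
[ 0.43698824 -0.27144114  0.30222245] [[0.821, -0.343, 0.457], [-0.299, -0.939, -0.169], [0.487, 0.002, -0.873]]
```

View pics/b5.png

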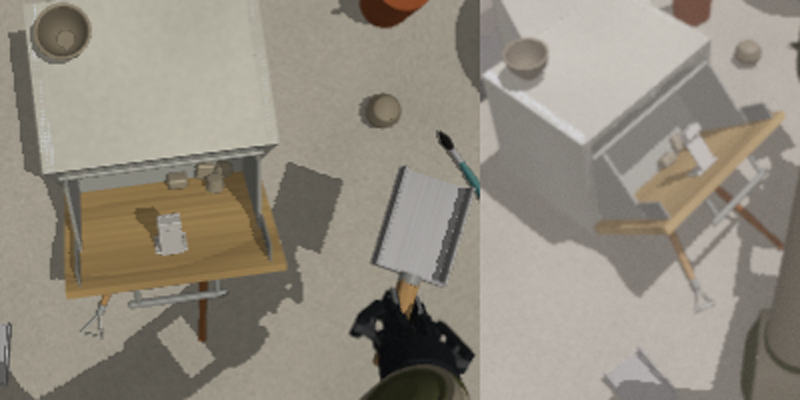

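The pan is empty (top part (425,225)). The scraps lie in the bin at (177,180), (205,170) and (215,183), with at least three visible, and nothing is on the tongue or the table. Lowering the scoop now, and I'll check the fourth numerically.

Request:
apply_moves(series=[[-7,0,12,0,0,0,0],[-15,0,27,0,0,0.2,0],[-22,0,38,0,0,0,0],[-24,0,43,0,0,0,0],[-24,0,43,0,0,0,0],[-20,0,36,0,0,0,0],[-14,0,24,0,0,0,0],[-7,0,12,0,0,0,0],[-3.5,0,5.5,0,0,0,0],[-1.5,0,3,0,0,0,0],[-1.5,0,2.5,0,0,0,0],[0,0,0,0,0,0,0]])

```text
time_s: 34.02
position: [0.4349, -0.2721, 0.0196]
tool_rot: [[0.819, -0.348, 0.457], [-0.303, -0.938, -0.171], [0.488, 0.001, -0.873]]
ft_force: [0.8, -0.7, -2.4]
grip_width: 0.0198
gripper_force: 108.1
```

```bash
python3 - <<'E'
from plan import *
d=cam("top");W=world(d).reshape(420,560,3);f=d["frame"].astype(int)
h=np.array([.6125,.0019,.02]);A=np.array([[.9938,.1113,0],[-.1113,.9938,0],[0,0,1]])
L=(W-h)@A.T*1000
a=.8;u=L[...,0]*np.cos(a)+L[...,2]*np.sin(a);v=-L[...,0]*np.sin(a)+L[...,2]*np.cos(a)
m=(u>9)&(u<115)&(abs(L[...,1])<115)&(v<75)&(v>5)&(L[...,0]<0)
n,lab,st,c=cv2.connectedComponentsWithStats(m.astype(np.uint8))
for i in range(1,n):
    if st[i,4]>8:
        k=lab==i;print(st[i].tolist(),"u",np.median(u[k]).round(),"v",np.median(v[k]).round(),"y",np.median(L[k][:,1]).round())
x0,y0=255,185
sub=f[185:210,275:315].sum(2)//30
for r in sub: print(" ".join("%2d"%q for q in r))
E
```

```text
[242, 191, 77, 14, 333] u 15.0 v 28.0 y -39.0
17 17 17 17 17 17 17 17 17 17 17 17 17 17 17 17 17 17 18 17 17 17 18 18 18 18 17 17 17 17 18 18 18 17 14 12 10  8  8  9
17 17 17 17 17 17 17 17 17 17 17 17 17 17 18 18 18 17 17 17 17 17 17 18 18 17 15 12 11  9  7  7  8 10 10 10 11 11 10 10
17 17 17 17 17 17 17 17 17 17 17 17 17 17 18 18 18 17 15 14 11  9  9  8  9 10 10 10 11 11  9 10 11 11 12 12 11 11 11 11
17 17 17 17 17 17 17 18 18 18 17 14 12 10  8  8  9 10 10 10 11 11 10 11 10 11 11 11 12 11 11 11 11 12 13 15 16 16 16 15
17 18 17 15 13 11  9  8  8 10 10 10 11 11 11 10 10 11 11 12 12 11 11 11 11 12 13 14 15 16 16 16 15 14 13 13 13 13 10  9
 7  9 10 10 10 11 11  9 10 11 11 12 12 13 11 11 11 12 12 13 15 16 16 16 15 14 13 13 13 13 12 12 11 10  7  6  7  7  7  8
11 10 11 11 11 12 11 11 11 11 12 13 15 16 16 16 15 14 14 13 13 13 13 11 10  9  8  9 10 10 10 11 12  8  7  7  7  7  7  6
11 11 12 13 14 15 16 16 16 15 14 13 13 13 13 12 11 11 11 11 11 13 11  7  9 11 11 11 11 11 11 11 10  8  8  7  7  7  7  7
16 15 14 13 13 13 13 12 12 12 10 10 11 13 13 13 13 13 13 13 13 12  8  8 12 15 14 14 14 14 14 1
[... 1245 characters left out ...]
0 10  9  7  8 10  9  8  8  8  9 10 10 10 10 10 10 10 10 10 10 10  8  9 10 11 11 11 11 11 10 10 10  7
10 10 10 10 10 10 10 10 10 10 10 10 10 10 10 10 10 10 10 10 10 10 10 10 10 10 10 10  9  9 10 11 11 11 11 11 10 10 10  9
10 10 10 10 10 10 10 10 10 10 10 10 10 10 10 10 10 10 10 10 10 10 10 10 10 10  9 10 10 10 10 11 10  9  9 10 10 10 10 10
10 10 10 10 10 10 10 10 10 10 10 10 10 10 10 10 10 10 10  9  9  9  9  9 10 10 10 10 10 10 10 10 10 10 10 10 11 11 11 11
10 10 10 10 10  9  9  9  9 10 10 10  9  9  9  9 10 10 10 10 10 10 10 10 10 10 10 11 11 11 11 10 11 10 11 10 10 10 10 10
 9  9  9  9  9  9  9  9 10 10 10 10 10 10 10 10 10 10 10 10 11 11 11 11 10 11 11 10 10 10 10 10 10 10 10 10 10 10 10 10
```

Request:
apply_moves(series=[[-1,0,1.7,0,0,0,0],[-0.7,0,1.3,0,0,0,0],[-0.4,0,0.7,0,0,0,0],[0,0,0,0,0,0,0]])

```text
time_s: 34.58
position: [0.4349, -0.272, 0.0154]
tool_rot: [[0.819, -0.348, 0.457], [-0.303, -0.938, -0.171], [0.488, 0.001, -0.873]]
ft_force: [-0.4, -0.6, -1.4]
grip_width: 0.0203
gripper_force: 108.4
```

Request:
apply_moves(series=[[-0.4,0,0.7,0,0,0,0],[-0.4,0,0.6,0,0,0,0],[0,0,0,0,0,0,0]])

```text
time_s: 34.95
position: [0.4349, -0.272, 0.0149]
tool_rot: [[0.818, -0.348, 0.459], [-0.303, -0.938, -0.172], [0.49, 0.001, -0.872]]
ft_force: [-7.8, 2.7, 15.9]
grip_width: 0.02
gripper_force: 111.1
```

Request:
apply_moves(series=[[0.3,0,-0.5,0,0,0,0],[0,0,0,0,0,0,0.3],[0,0,0,0,0,0,0.6],[0,0,0,0,0,0,1],[0,0,0,0,0,0,1],[5,0,-10,0,0,0,1],[12,0,-25,0,0,0,1],[15,0,-40,0,0,0,1],[15,0,-45,0,0,0,1],[0,0,-50,0,0,0,1],[0,0,-30,0,0,0,1],[0,0,0,0,0,0,1]])

```text
time_s: 36.45
position: [0.3816, -0.2523, 0.2135]
tool_rot: [[0.817, -0.348, 0.459], [-0.302, -0.937, -0.174], [0.491, 0.004, -0.871]]
ft_force: [0.9, -0.4, 0.3]
grip_width: 0.0857
gripper_force: 0.0
```

```bash
python3 - <<'E'
from plan import *
s=telemetry.observe();print(s["position"],s["ft_force"])
d=cam("top");W=world(d).reshape(420,560,3)
p=np.array([.4274,-.2683]);hd=np.array([.938,-.347]);yy=np.array([.347,.938])
X=(W[...,:2]-p)@hd;Y=(W[...,:2]-p)@yy
for lo in np.arange(-.09,.17,.02):
    k=(X>lo)&(X<lo+.02)&(abs(Y)<(.008 if lo<.03 else .032))
    print(round(lo,2),np.percentile(W[k][:,2],[10,50,90]).round(4))
# what stands on table between z .006-.06
B=np.load("top0.npy")
m=(W[...,2]>.008)&(W[...,2]<.07)&(W[...,0]>.3)&(W[...,0]<.9)&(abs(W[...,1])<.45)
n,l,st,c=cv2.connectedComponentsWithStats(m.astype(np.uint8))
for i in range(1,n):
    if st[i,4]>12: k=l==i;print(st[i].tolist(),W[k].mean(0).round(3))
E
```

```text
[ 0.38164687 -0.25233668  0.21350362] [ 0.93824755 -0.44722643  0.31415898]
-0.09 [0.2845 0.345  0.3576]
-0.07 [-0.0022  0.0335  0.0373]
-0.05 [-0.0013  0.0343  0.0379]
-0.03 [0.0315 0.0355 0.0385]
-0.01 [0.0321 0.0349 0.0383]
0.01 [0.0262 0.0361 0.0385]
0.03 [0.0003 0.0043 0.027 ]
0.05 [0.0007 0.0032 0.0061]
0.07 [0.0012 0.0035 0.0068]
0.09 [0.0005 0.0036 0.0064]
0.11 [0.0002 0.0034 0.0059]
0.13 [0.0004 0.0033 0.0059]
0.15 [-0.0036 -0.0001  0.0032]
[380, 101, 25, 22, 174] [ 0.854 -0.334  0.039]
[162, 108, 17, 15, 123] [0.863 0.326 0.04 ]
[129, 111, 11, 13, 70] [0.862 0.442 0.041]
[133, 110, 50, 19, 279] [0.847 0.38  0.031]
[382, 156, 18, 18, 247] [ 0.7   -0.338  0.034]
[138, 168, 18, 22, 168] [0.679 0.411 0.039]
[149, 169, 19, 25, 157] [0.656 0.358 0.04 ]
[420, 176, 6, 9, 32] [ 0.655 -0.442  0.012]
[238, 189, 87, 31, 1654] [ 0.588 -0.001  0.05 ]
[232, 205, 4, 16, 34] [0.559 0.142 0.054]
[360, 204, 40, 75, 490] [ 0.458 -0.28   0.028]
[300, 251, 4, 5, 19] [ 0.439 -0.059  0.012]
[247, 257, 9, 13, 42] [0.415 0.094 0.011]
[299, 260, 5, 21, 59] [ 0.389 -0.057  0.011]
[181, 271, 15, 32, 79] [0.337 0.296 0.018]
[202, 273, 4, 30, 48] [0.341 0.239 0.018]
```

The scoop lies flat and empty, there is no stray scrap on the table, and the hatch is open. Handing in.

```bash
python3 -c "
from rig import env; print(env.close_job())"
```

```text
the job is handed in; nothing more can be done
None
```

Job handed in at about 36.5 s: the scoop was tipped over the fully open hatch and is back flat and empty on the table. I clearly saw three scraps in the bin; the fourth I did not see for certain, but it is not in the scoop and no scrap shows on the table.

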